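Make up two kits for the drying oven

ROBOT

A 6-joint arm with a two-finger parallel gripper is mounted at the origin on the work surface. World frame = base frame: x ahead of the robot, y to its left, z up, the work surface at z = 0. Lengths are in m, angles in degrees, forces in N, time in s.
With the tool pointing down it reaches from about 0.3 to 0.75 m from the base axis. Payload 8.5 kg.
Tool frame: the origin (TCP) lies at the very end of the fingers, on their centre line; the grasp point (between the pads) lies 19 mm behind it (env.pinch_z is the distance from the TCP to the grasp point, in m); z points along the fingers, y is the line along which they close (so a half turn about z gives the same grasp; the last joint's range is limited). The gripper opens to 85 mm and grips with 20 to 120 N. Pads are 22 mm wide; open, the fingers measure 114 mm over their backs; the gripper's body (76 mm by 85 mm) begins 54 mm behind the grasp point. The pads swing forward as they close: fully open they stand 13 mm farther back than shut.
Start: joints at [64.498, 21.807, 74.336, -0, 83.858, -12.336], TCP at [0.125, 0.536, 0.204] pointing down, gripper open.
Joint ranges: [-178.18, 178.18], [-50.72, 133.34], [12.68, 142.11], [-81.47, 261.47], [9.98, 163.14], [-165.26, 165.26]. Speed limits (degrees/s): [136.94, 136.94, 180, 180, 180, 180].

INTERFACE

Orientations are given as a 3x3 rotation matrix whose columns are the frame's x, y, z axes.
In Python, from rig import env, viewer gives the robot as it stands.
- The arm moves only by the tool drive_tool, never from a script. Its argument "series" is a list of rows, each a list of 3 entries, a list of its own where there are three numbers: the shift along the tool's x, y, z in m, then the turn about the tool's z in degrees, then the finger opening in m, from 0 to 0.0854. A call has 1 to 20 rows; each row is the pose to reach, as a shift and turn from the pose commanded when the call began, along the tool's axes at that moment; what a row does not reach only later rows make up. A row lasts 1/10 s, in which the tool goes at most 50 mm and 8.59 degrees, less where a joint would pass 70% of its speed; a pose out of reach is approached as far as the arm can. A call with a gripper value outside its range is refused whole. The fingers move at their own pace and stop on an object; "newtons" is the grip in N (left out, the last holds). Time passes only in rows, so rows that repeat a pose let the fingers close. It gives the time, the measured TCP pose, the force, the opening and the grip force at its end, in the units of the state.
- env.observe(): the state, without advancing time (a new reading comes with each control period).
- viewer.get_image(name): name is "scene" or "top" or "wrist"; returns a dict with "img" (400x640x3 uint8, red, green, blue), "depth" (400x640 float32, m along the optical axis (not along the pixel's ray), 0 where there is no reading), "camera_matrix" (3x3 intrinsics, pixels), "rvec" (rotation vector, rad) and "tvec" (3), from world to camera coordinates, as OpenCV has them. Camera axes: x right, y down, z forward; pixel columns grow to the right and rows downward; lengths in m; the calibration is good to about 2 mm. A picture is of the moment at which its call begins.
- env.close_job(): hands the job in; it is judged then, once.
The state is a dict: "time_s": time; "q": joint angles; "qvel": joint speeds; "joint_efforts": joint torques, N m; "position": TCP position; "tool_rot": TCP orientation; "ft_force": force on the tool from outside, world axes, zero at the start; "wrist_torque": the same for the moment, N m; "grip_width": finger opening in m; "gripper_force": force on a finger pad.
Only numpy, scipy, OpenCV 4.12 (cv2) and the standard library are available. Lean on these libraries where they do the work, as an engineer would, in place of code of your own. Each camera call takes 0.05 s, during which the arm holds its last target. There are 200 camera calls.

TASK

Make up the two oven kits in the steel trays. In the long tray stand the open metal crucible in the pocket at the wire-loop end, the brown bottle in the middle and one glass weighing bottle in the pocket at the plain end; in the short tray stand the white-capped jar in the loop-end pocket and the other weighing bottle in the plain-end pocket. Set each piece down gently and upright, flat on the floor of its pocket, and leave the beaker, conical flask and flat dish where they are.

Things in the scene. Friction and masses are not known exactly. Their poses are not given: they have to be found in the camera images.
- long_carrier: Fixed shallow steel tray, 252 x 84 mm, rims 8 mm above the bench, three 74 mm square pockets in a row, pocket floors 3 mm above the bench. Origin: centre of its underside. Its x axis runs along the row to the end with the flat dark wire loop (50 mm wide, 25 mm out); z up. Pocket centres at y = 0, x = -84 (plain end), 0 (middle), +84 mm (loop end).
- short_carrier: Fixed shallow steel tray, 168 x 84 mm, rims 8 mm above the bench, two 74 mm square pockets, floors 3 mm above the bench. Origin: centre of its underside, below the divider. Its x axis runs along the tray to the end with the flat dark wire loop (50 mm wide, 25 mm out); z up. Pocket centres at y = 0, x = -42 (plain end) and +42 mm (loop end).
- amber_bottle: Small brown-glass reagent bottle with black cap, 105 mm high: round body 58 mm in diameter up to 76 mm, then shoulder, neck 25 mm and cap 29 mm in diameter (top 16 mm). About 160 g. Stands upright on the bench; origin at the centre of its underside, z up its axis.
- jar: Empty clear glass sample jar with a white screw cap narrower than the jar, 78 mm high: round body 60 mm in diameter up to 52 mm, short shoulder to 60 mm, cap 38 mm in diameter from 60 to 78 mm. About 120 g. Upright; origin at the centre of its underside, z up its axis.
- weighing_a: Low clear-glass weighing bottle with glass stopper, one of two alike: round body 46 mm in diameter and 40 mm high, then a 49 mm flange to 44 mm and a small knob on top, 60 mm high in all. About 70 g. Upright; origin at the centre of its underside, z up its axis.
- weighing_b: The other low clear-glass weighing bottle, the same in every way as weighing_a.
- crucible: Open dull grey nickel crucible (a small plain metal cup, no lid): 50 mm high, foot 47 mm in diameter, straight wall 54 mm in outer diameter from 12 mm up, wall 3.5 mm thick, empty. About 90 g. Upright on the bench; origin at the centre of its underside, z up its axis.
- beaker: Bystander: open glass beaker, 68 mm in diameter, 90 mm high, standing on the bench. Origin at the centre of its underside.
- flask: Bystander: conical glass flask, 76 mm in diameter at the foot, 115 mm high. Origin at the centre of its underside.
- dish: Bystander: flat closed glass dish, 96 mm in diameter, 18 mm high. Origin at the centre of its underside.
Things that resemble listed ones, but are neither listed nor needed, are in the scene too. What is shaped like the weighing_a but green is not meant.

How it is judged:
By the outcome, as a careful person would: the job done as asked, in the order asked, and still so for the second after the job is handed in, with the robot touching nothing.
It also fails if it takes over 128 s, if anything falls off the work surface, if the arm or the gripper's body presses on something with over 40 N, if the wrist force passes 120 N, or if a joint passes its speed limit or range.

## Working session

There is one attempt and no reset: what is moved stays moved. The work goes in short steps, Python scripts to look and compute and a tool call to move; the robot and the scene stay as the last step left them, time stands still between calls to the robot, and variables do not carry over. Pictures are saved under pics/ and viewed, at most 18 in all, crops included, and the job is handed in when it is done.

Besides the shell and the picture viewer there is one more tool, called after "Call:" by a JSON object that holds its "method" and its "body", one argument or row to a line. drive_tool: Moves the arm, as the interface text tells. Its arguments: {"type":"object","properties":{"series":{"type":"array"},"newtons":{"type":"number"}},"required":["series"]}

```bash
mkdir -p pics
cat > h.py <<'E'
import numpy as np, cv2
from rig import env, viewer
def cap(n, fn=None):
    d=viewer.get_image(n)
    if fn: cv2.imwrite('pics/'+fn, d['img'][:,:,::-1]); np.savez('pics/'+fn[:-4]+'.npz',**d)
    return d
def ray(d,u,v,z):
    K=d['camera_matrix'];R=cv2.Rodrigues(np.array(d['rvec'],float))[0];t=np.array(d['tvec'],float).ravel()
    c=-R.T@t; r=R.T@np.linalg.solve(K,[u,v,1.]); s=(z-c[2])/r[2]
    return c+s*r
def pts(d):
    K=d['camera_matrix'];R=cv2.Rodrigues(np.array(d['rvec'],float))[0];t=np.array(d['tvec'],float).ravel()
    v,u=np.mgrid[:400,:640]; Z=d['depth']
    p=np.stack([(u-K[0,2])/K[0,0]*Z,(v-K[1,2])/K[1,1]*Z,Z],-1)
    return (p-t)@R
def proj(d,p): return cv2.projectPoints(np.array(p,float).reshape(-1,1,3),np.array(d['rvec'],float),np.array(d['tvec'],float),d['camera_matrix'],None)[0].reshape(-1,2)
E
python3 - <<'E'
from h import *
for n in('top','scene'):
    d=cap(n,n+'0.png'); R=cv2.Rodrigues(np.array(d['rvec'],float))[0]; print(n,-R.T@np.array(d['tvec'],float).ravel(),R[2],d['camera_matrix'][0])
s=env.observe();print(s['position'],s['tool_rot'],s['ft_force'],s['time_s'],env.pinch_z)
E
```

```text
top [ 0.43597576 -0.01544804  0.94532609] [ 0.1486315  -0.02500774 -0.9885764 ] [382.56975786   0.         313.02950691]
scene [ 1.17810692 -0.14296409  0.88220432] [-0.5879824   0.11978586 -0.79995503] [461.32834617   0.         321.23889165]
[0.12513869 0.53526418 0.20378261] [[-9.73708991e-01  2.27794795e-01 -5.76511642e-04]
 [ 2.27795332e-01  9.73708341e-01 -1.16360367e-03]
 [ 2.96291334e-04 -1.26433802e-03 -9.99999157e-01]] [ 0.16426856  0.16086611 -0.24136627] 0.1 0.0187
```

View pics/top0.png

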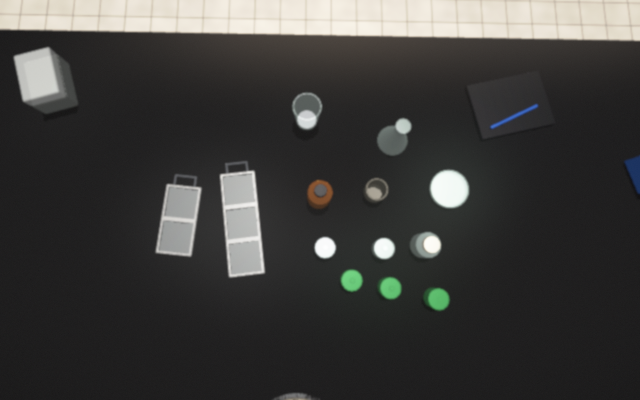

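View pics/scene0.png

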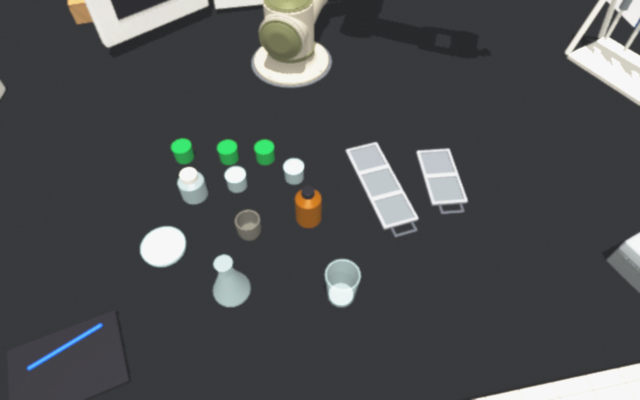

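```bash
cat > m.py <<'E'
from h import *
D={n:dict(np.load(f'pics/{n}0.npz')) for n in('top','scene')}
if __name__=='__main__':
    d=D['top'];P=pts(d)
    h=cv2.cvtColor(d['img'],cv2.COLOR_RGB2GRAY)
    m=((P[...,2]>.012)&(P[...,2]<.2)&(d['depth']>0)&(P[...,0]<.9)).astype('uint8')
    n,l,s,c=cv2.connectedComponentsWithStats(m)
    for i in range(1,n):
        if s[i,4]>60:
            q=P[l==i]; z=np.percentile(q[:,2],95); t=q[q[:,2]>z-.008]
            (cx,cy),r=cv2.minEnclosingCircle(t[:,:2].astype('float32')*1000)
            print('px',c[i].round(),'zmax %.3f'%z,'top centre',(cx,cy),'r',r,'all',q[:,:2].min(0).round(3),q[:,:2].max(0).round(3))
    # trays
    m=((h>110)&(P[...,2]<.02)).astype('uint8'); m[:,280:]=0; m[:140]=0
    m=cv2.morphologyEx(m,cv2.MORPH_CLOSE,np.ones((3,3)))
    for k in cv2.findContours(m,0,2)[0]:
        if cv2.contourArea(k)<500: continue
        g=np.array([ray(d,u,v,.008)[:2] for u,v in k[:,0]],'float32')*1000
        print('tray',cv2.minAreaRect(g))
E
python3 m.py
```

```text
px [45. 83.] zmax 0.083 top centre (856.3096923828125, 616.4168090820312) r 68.24346160888672 all [0.791 0.559] [0.9   0.671]
px [510. 106.] zmax 0.018 top centre (831.17431640625, -551.615478515625) r 122.46139526367188 all [ 0.737 -0.664] [ 0.9   -0.439]
px [307. 109.] zmax 0.091 top centre (785.9769897460938, -21.928709030151367) r 34.14470672607422 all [ 0.752 -0.055] [0.82  0.011]
px [395. 136.] zmax 0.117 top centre (732.3814697265625, -240.76246643066406) r 17.609159469604492 all [ 0.695 -0.277] [ 0.764 -0.205]
px [636. 167.] zmax 0.041 top centre (674.36669921875, -847.28857421875) r 12.195847511291504 all [ 0.619 -0.867] [ 0.686 -0.843]
px [449. 188.] zmax 0.022 top centre (605.6455078125, -378.7345275878906) r 48.583370208740234 all [ 0.558 -0.425] [ 0.654 -0.33 ]
px [376. 189.] zmax 0.052 top centre (597.23193359375, -190.43824768066406) r 26.966533660888672 all [ 0.57  -0.217] [ 0.623 -0.164]
px [320. 193.] zmax 0.106 top centre (583.9877319335938, -53.48366928100586) r 14.413850784301758 all [ 0.555 -0.081] [ 0.612 -0.026]
px [426. 244.] zmax 0.080 top centre (465.769561
[... 261 characters left out ...]
13964844, -204.12876892089844) r 8.969603538513184 all [ 0.433 -0.229] [ 0.48  -0.182]
px [352. 279.] zmax 0.057 top centre (383.9684143066406, -136.51954650878906) r 13.420804977416992 all [ 0.36  -0.153] [ 0.408 -0.106]
px [390. 287.] zmax 0.057 top centre (366.85565185546875, -218.13723754882812) r 6.678164482116699 all [ 0.342 -0.243] [ 0.39  -0.195]
px [437. 298.] zmax 0.056 top centre (336.0765380859375, -336.04327392578125) r 19.78060531616211 all [ 0.318 -0.354] [ 0.365 -0.306]
tray ((524.4345703125, 288.54534912109375), (87.15992736816406, 171.12557983398438), 84.22826385498047)
tray ((518.2689208984375, 135.37660217285156), (256.2715759277344, 87.95790100097656), 7.160251617431641)
```

Call:
{"method": "drive_tool", "body": {
  "series": [
    [[-0.625,-0.598,0.05],-13.2,0.075],
    [[-0.625,-0.598,0.05],-13.2,0.075],
    [[-0.625,-0.598,0.05],-13.2,0.075],
    [[-0.625,-0.598,0.05],-13.2,0.075],
    [[-0.625,-0.598,0.05],-13.2,0.075],
    [[-0.625,-0.598,0.05],-13.2,0.075],
    [[-0.625,-0.598,0.05],-13.2,0.075],
    [[-0.625,-0.598,0.05],-13.2,0.075],
    [[-0.625,-0.598,0.05],-13.2,0.075],
    [[-0.625,-0.598,0.05],-13.2,0.075],
    [[-0.625,-0.598,0.05],-13.2,0.075],
    [[-0.625,-0.598,0.05],-13.2,0.075],
    [[-0.625,-0.598,0.05],-13.2,0.075],
    [[-0.625,-0.598,0.05],-13.2,0.075],
    [[-0.625,-0.598,0.05],-13.2,0.075],
    [[-0.625,-0.598,0.05],-13.2,0.075],
    [[-0.625,-0.598,0.05],-13.2,0.075],
    [[-0.625,-0.598,0.05],-13.2,0.075],
    [[-0.625,-0.598,0.05],-13.2,0.075],
    [[-0.625,-0.598,0.05],-13.2,0.075]
  ],
  "newtons": 30
}}

```text
time_s: 2.1
position: [0.5972, -0.1887, 0.1537]
tool_rot: [[-1.0, -0.0, -0.001], [-0.0, 1.0, 0.001], [0.001, 0.001, -1.0]]
ft_force: [-0.1, 0.7, -0.5]
grip_width: 0.0751
gripper_force: 0.0
```

Run:
```python
from h import *
d=cap('wrist','w1.png');s=env.observe();print(s['position'],s['tool_rot'].round(4) if hasattr(s['tool_rot'],'round') else s['tool_rot'],s['q'],s['grip_width'],s['time_s'])
P=pts(d);m=(abs(P[...,2]-.05)<.006)&(np.hypot(P[...,0]-.597,P[...,1]+.19)<.05)&(d['depth']>0)
print(m.sum()); q=P[m][:,:2].astype('float32')*1000
if len(q): print(cv2.minEnclosingCircle(q))
```

```text
[ 0.59712752 -0.18821859  0.15419703] [[-1.0e+00 -1.1e-03 -8.0e-04]
 [-1.1e-03  1.0e+00  6.0e-04]
 [ 7.0e-04  6.0e-04 -1.0e+00]] [-2.83164601e+01  3.15863210e+01  6.60895134e+01  9.26134992e-03
  8.23779476e+01 -1.18381130e+02] 0.07507278920527696 2.15
745
((595.164306640625, -188.18931579589844), 27.076274871826172)
```

View pics/w1.png

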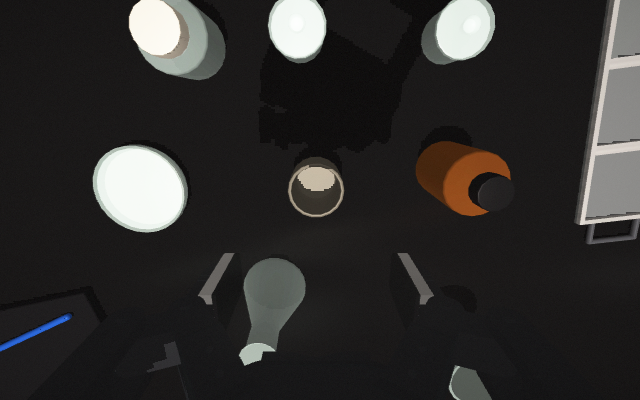

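Call:
{"method": "drive_tool", "body": {
  "series": [
    [[0.001,0,0.04],0,0.075],
    [[0.001,0,0.08],0,0.075],
    [[0.001,0,0.11],0,0.075],
    [[0.001,0,0.13],0,0.075],
    [[0.001,0,0.14],0,0.075],
    [[0.001,0,0.14],0,0.075],
    [[0.001,0,0.14],0,0.04],
    [[0.001,0,0.14],0,0.04],
    [[0.001,0,0.14],0,0.04],
    [[0.001,0,0.14],0,0.04],
    [[0.001,0,0.14],0,0.04],
    [[0.001,0,0.14],0,0.04],
    [[0.001,0,0.13],0,0.04],
    [[0.001,0,0.11],0,0.04],
    [[0.001,0,0.08],0,0.04],
    [[0.001,0,0.05],0,0.04],
    [[0.001,0,0.02],0,0.04],
    [[0.001,0,0.0],0,0.04],
    [[0.001,0,0.0],0,0.04]
  ],
  "newtons": 30
}}

```text
time_s: 4.05
position: [0.5978, -0.1897, 0.1586]
tool_rot: [[-1.0, -0.001, 0.007], [-0.001, 1.0, -0.004], [-0.007, -0.004, -1.0]]
ft_force: [-0.5, -0.8, -0.9]
grip_width: 0.0517
gripper_force: 31.6
```

Call:
{"method": "drive_tool", "body": {
  "series": [
    [[-0.001,0.025,0],0,0.04],
    [[-0.005,0.065,0],0,0.04],
    [[-0.005,0.11,0],0,0.04],
    [[-0.005,0.155,0],0,0.04],
    [[-0.005,0.2,0],0,0.04],
    [[-0.005,0.245,0],0,0.04],
    [[-0.005,0.285,0],0,0.04],
    [[-0.005,0.315,0],0,0.04],
    [[-0.005,0.33,0],0,0.04],
    [[-0.005,0.335,0],0,0.04],
    [[-0.005,0.335,0],0,0.04],
    [[-0.005,0.335,0],0,0.04],
    [[-0.005,0.335,0],0,0.04],
    [[-0.005,0.335,0],0,0.04],
    [[-0.005,0.335,0],0,0.04]
  ]
}}

```text
time_s: 5.55
position: [0.6015, 0.1453, 0.1543]
tool_rot: [[-1.0, 0.0, 0.0], [0.0, 1.0, -0.0], [-0.0, -0.0, -1.0]]
ft_force: [0.4, 0.0, -1.0]
grip_width: 0.0514
gripper_force: 31.6
```

Run:
```python
from h import *
d=cap('wrist','w2.png');s=env.observe();print(s['position'],s['grip_width'],s['time_s'],s['ft_force'])
P=pts(d)
h=cv2.cvtColor(d['img'],cv2.COLOR_RGB2GRAY)
m=((h>110)&(P[...,2]<.02)&(P[...,2]>-.01)&(d['depth']>0)).astype('uint8')
for k in cv2.findContours(m,0,2)[0]:
    if cv2.contourArea(k)<3000: continue
    g=np.array([ray(d,u,v,.008)[:2] for u,v in k[:,0]],'float32')*1000
    print(cv2.contourArea(k),cv2.minAreaRect(g))
```

```text
[0.60150142 0.14546491 0.15436251] 0.051199881533006954 5.6 [ 0.05652098 -0.27695652  0.0253899 ]
16149.0 ((536.706787109375, 289.17791748046875), (86.6209716796875, 195.37103271484375), 84.34056091308594)
16698.0 ((534.10302734375, 139.549072265625), (218.2807159423828, 85.22479248046875), 7.065191268920898)
```

View pics/w2.png

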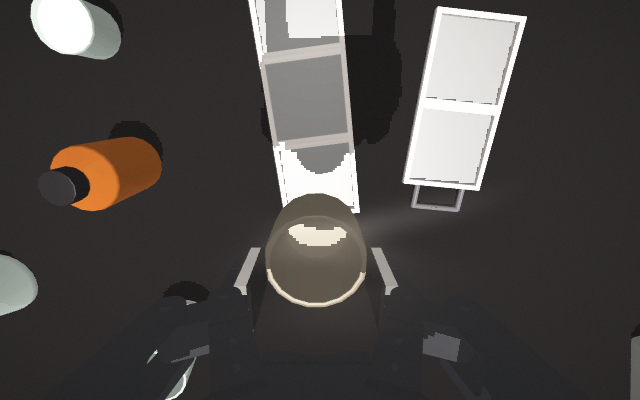

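Call:
{"method": "drive_tool", "body": {
  "series": [
    [[0,0.001,0.02],0,0.04],
    [[0,0.001,0.05],0,0.04],
    [[0,0.001,0.08],0,0.04],
    [[0,0.001,0.105],0,0.04],
    [[0,0.001,0.12],0,0.04],
    [[0,0.001,0.126],0,0.04],
    [[0,0.001,0.13],0,0.04],
    [[0,0.001,0.132],0,0.04],
    [[0,0.001,0.134],0,0.04],
    [[0,0.001,0.1355],0,0.04],
    [[0,0.001,0.1365],0,0.04],
    [[0,0.001,0.137],0,0.04],
    [[0,0.001,0.137],0,0.04],
    [[0,0.001,0.137],0,0.04],
    [[0,0.001,0.137],0,0.04]
  ]
}}

```text
time_s: 7.1
position: [0.6021, 0.147, 0.0193]
tool_rot: [[-1.0, -0.001, 0.003], [-0.001, 1.0, 0.0], [-0.003, 0.0, -1.0]]
ft_force: [-3.0, 0.4, 11.1]
grip_width: 0.0515
gripper_force: 33.1
```

Call:
{"method": "drive_tool", "body": {
  "series": [
    [[0,0,-0.001],0,0.04],
    [[0,0,-0.0015],0,0.04],
    [[0,0,-0.0015],0,0.04]
  ]
}}

```text
time_s: 7.4
position: [0.6018, 0.147, 0.0195]
tool_rot: [[-1.0, -0.001, 0.001], [-0.001, 1.0, 0.0], [-0.001, 0.0, -1.0]]
ft_force: [-0.8, 0.1, 5.9]
grip_width: 0.0515
gripper_force: 32.4
```

Run:
```python
from h import *
d=cap('wrist','w3.png');s=env.observe();print(s['position'],s['ft_force'],s['tool_rot'])
P=pts(d)
m=(np.hypot(P[...,0]-.602,P[...,1]-.147)<.04)&(d['depth']>0)&(P[...,2]>.03)&(P[...,2]<.08)
print(np.percentile(P[m][:,2],[50,90,95,99]))
```

```text
[0.60183258 0.14698662 0.01944948] [-9.16466383e-01 -2.62795535e-04  6.34687256e+00] [[-9.99999051e-01 -5.97891107e-04  1.24118987e-03]
 [-5.97673951e-04  9.99999806e-01  1.75321636e-04]
 [-1.24129446e-03  1.74579642e-04 -9.99999214e-01]]
[0.05309113 0.0731012  0.07663092 0.07933782]
```

View pics/w3.png

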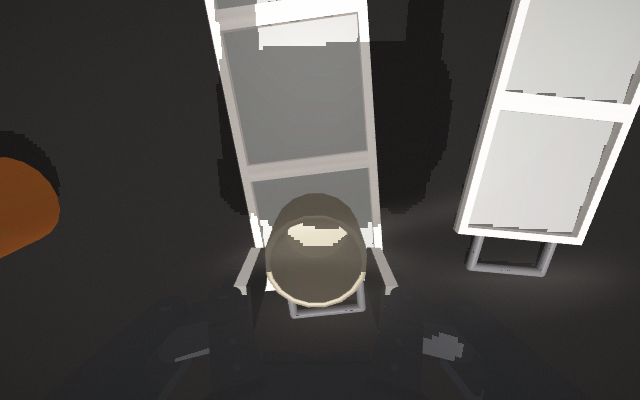

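Call:
{"method": "drive_tool", "body": {
  "series": [
    [[0,0,-0.001],0,0.04],
    [[0,0,-0.001],0,0.075],
    [[0,0,-0.001],0,0.075],
    [[0,0,-0.001],0,0.075],
    [[0,0,-0.001],0,0.075],
    [[0,0,-0.01],0,0.075],
    [[0,0,-0.03],0,0.075],
    [[0,0,-0.07],0,0.075],
    [[0,0,-0.11],0,0.075],
    [[0,0,-0.136],0,0.075],
    [[0,0,-0.136],0,0.075],
    [[0,0,-0.136],0,0.075],
    [[0,0,-0.136],0,0.075]
  ]
}}

```text
time_s: 8.75
position: [0.6008, 0.1468, 0.1537]
tool_rot: [[-1.0, -0.001, -0.002], [-0.001, 1.0, -0.0], [0.002, -0.0, -1.0]]
ft_force: [-0.4, 0.1, -0.2]
grip_width: 0.0751
gripper_force: 0.0
```

Run:
```python
from h import *
s=env.observe();print(s['position'],s['ft_force'])
d=cap('top')
P=pts(d)
for nm,x,y,z0 in(('cruc',.602,.147,.053),):
    m=(np.hypot(P[...,0]-x,P[...,1]-y)<.05)&(d['depth']>0)&(abs(P[...,2]-z0)<.012)
    print(m.sum(), P[m].min(0),P[m].max(0)) if m.any() else print(0)
d=cap('wrist'); P=pts(d)
for nm,x,y,z0 in(('cruc',.602,.147,.053),('bottle',.584,-.053,.105)):
    m=(np.hypot(P[...,0]-x,P[...,1]-y)<.05)&(d['depth']>0)&(abs(P[...,2]-z0)<.007)
    if m.any(): print(nm,m.sum(),cv2.minEnclosingCircle(P[m][:,:2].astype('float32')*1000),np.median(P[m][:,2]),P[m][:,2].std())
```

```text
[0.60080206 0.14682752 0.15365993] [-0.40536596  0.07600821 -0.18383629]
71 [0.57404733 0.11806385 0.04111573] [0.62626019 0.14908019 0.0563179 ]
cruc 787 ((599.3037109375, 147.55526733398438), 26.94012451171875) 0.05314926568795179 0.0022021997198644573
bottle 1334 ((582.1091918945312, -50.151493072509766), 14.992128372192383) 0.10544378809321152 0.0020232049330141315
```

Call:
{"method": "drive_tool", "body": {
  "series": [
    [[0.003,-0.03,0],0,0.075],
    [[0.007,-0.075,0],0,0.075],
    [[0.01,-0.12,0],0,0.075],
    [[0.014,-0.165,0],0,0.075],
    [[0.017,-0.19,0],0,0.075],
    [[0.017,-0.199,0],0,0.075],
    [[0.017,-0.199,0],0,0.075],
    [[0.017,-0.199,0.02],0,0.075],
    [[0.017,-0.199,0.055],0,0.075],
    [[0.017,-0.199,0.09],0,0.075],
    [[0.017,-0.199,0.107],0,0.075],
    [[0.017,-0.199,0.113],0,0.075],
    [[0.017,-0.199,0.113],0,0.075],
    [[0.017,-0.199,0.113],0,0.045],
    [[0.017,-0.199,0.113],0,0.045],
    [[0.017,-0.199,0.113],0,0.045],
    [[0.017,-0.199,0.113],0,0.045],
    [[0.017,-0.199,0.113],0,0.045],
    [[0.017,-0.199,0.113],0,0.045]
  ]
}}

```text
time_s: 10.75
position: [0.5854, -0.0515, 0.0435]
tool_rot: [[-1.0, -0.001, 0.003], [-0.001, 1.0, 0.0], [-0.003, 0.0, -1.0]]
ft_force: [0.1, 4.1, 7.0]
grip_width: 0.0536
gripper_force: 29.3
```

Call:
{"method": "drive_tool", "body": {
  "series": [
    [[0,0,-0.003],0,0.045],
    [[0,0,-0.01],0,0.045],
    [[0,0,-0.03],0,0.045],
    [[0,0,-0.06],0,0.045],
    [[0,0,-0.085],0,0.045],
    [[0,0,-0.09],0,0.045],
    [[0,0,-0.09],0,0.045],
    [[0,0,-0.09],0,0.045]
  ]
}}

```text
time_s: 11.55
position: [0.5839, -0.052, 0.1305]
tool_rot: [[-1.0, -0.001, -0.002], [-0.001, 1.0, 0.001], [0.002, 0.001, -1.0]]
ft_force: [0.3, 0.2, -2.3]
grip_width: 0.0538
gripper_force: 28.4
```

Run:
```python
from h import *
s=env.observe();print(s['position'],s['ft_force'],s['wrist_torque'],s['grip_width'])
d=cap('wrist','w4.png')
```

```text
[ 0.58387274 -0.05202275  0.13053433] [ 0.29123965  0.15766916 -2.26473457] [ 0.02229203  0.03671924 -0.049968  ] 0.0537662688568834
```

View pics/w4.png

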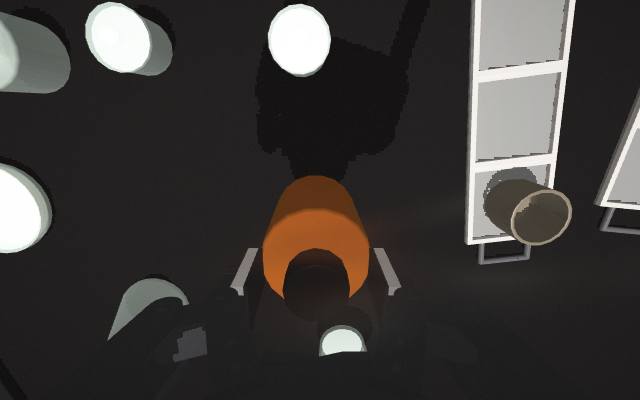

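Call:
{"method": "drive_tool", "body": {
  "series": [
    [[0.008,0.025,0],0,0.045],
    [[0.023,0.065,0],0,0.045],
    [[0.038,0.11,0],0,0.045],
    [[0.053,0.15,0],0,0.045],
    [[0.063,0.18,0],0,0.045],
    [[0.066,0.188,0],0,0.045],
    [[0.066,0.188,0],0,0.045],
    [[0.066,0.188,0],0,0.045],
    [[0.066,0.188,0.01],0,0.045],
    [[0.066,0.188,0.03],0,0.045],
    [[0.066,0.188,0.05],0,0.045],
    [[0.066,0.188,0.065],0,0.045],
    [[0.066,0.188,0.074],0,0.045],
    [[0.066,0.188,0.078],0,0.045],
    [[0.066,0.188,0.08],0,0.045],
    [[0.066,0.188,0.0815],0,0.045],
    [[0.066,0.188,0.0825],0,0.045],
    [[0.066,0.188,0.083],0,0.045],
    [[0.066,0.188,0.083],0,0.045]
  ]
}}

```text
time_s: 13.5
position: [0.5185, 0.1359, 0.0491]
tool_rot: [[-1.0, -0.001, 0.0], [-0.001, 1.0, -0.0], [-0.0, -0.0, -1.0]]
ft_force: [-0.3, -0.5, -1.5]
grip_width: 0.054
gripper_force: 28.5
```

Call:
{"method": "drive_tool", "body": {
  "series": [
    [[0,0,0.001],0,0.045],
    [[0,0,0.002],0,0.045],
    [[0,0,0.003],0,0.045],
    [[0,0,0.003],0,0.045]
  ]
}}

```text
time_s: 13.9
position: [0.519, 0.1358, 0.0466]
tool_rot: [[-1.0, -0.001, 0.002], [-0.001, 1.0, -0.0], [-0.002, -0.0, -1.0]]
ft_force: [-0.3, -0.0, 6.0]
grip_width: 0.0539
gripper_force: 30.7
```

Call:
{"method": "drive_tool", "body": {
  "series": [
    [[0,0,-0.001],0,0.045],
    [[0,0,-0.001],0,0.075],
    [[0,0,-0.001],0,0.075],
    [[0,0,-0.001],0,0.075],
    [[0,0,-0.001],0,0.075],
    [[0,0,-0.01],0,0.075],
    [[0,0,-0.03],0,0.075],
    [[0,0,-0.06],0,0.075],
    [[0,0,-0.09],0,0.075],
    [[0,0,-0.105],0,0.075],
    [[0.015,-0.03,-0.105],0,0.075],
    [[0.03,-0.075,-0.105],0,0.075],
    [[0.045,-0.12,-0.105],0,0.075],
    [[0.06,-0.16,-0.105],0,0.075],
    [[0.06,-0.19,-0.105],0,0.075],
    [[0.06,-0.203,-0.105],0,0.075],
    [[0.06,-0.203,-0.105],0,0.075],
    [[0.06,-0.203,-0.105],0,0.075],
    [[0.06,-0.203,-0.105],0,0.075]
  ]
}}

```text
time_s: 15.8
position: [0.4586, -0.066, 0.1509]
tool_rot: [[-1.0, -0.002, -0.0], [-0.002, 1.0, 0.0], [0.0, 0.0, -1.0]]
ft_force: [-0.4, -0.1, 0.3]
grip_width: 0.0749
gripper_force: 0.0
```

Run:
```python
from h import *
s=env.observe();print(s['position'],s['ft_force'],s['time_s'])
d=cap('wrist','w5.png'); P=pts(d)
t=cap('top'); Q=pts(t)
for nm,x,y,z0,PP,dd in(('bottle',.5185,.136,.106,Q,t),('cruc',.6,.147,.053,Q,t),('wA',.458,-.067,.042,P,d),('wA',.458,-.067,.042,Q,t)):
    m=(np.hypot(PP[...,0]-x,PP[...,1]-y)<.05)&(dd['depth']>0)&(abs(PP[...,2]-z0)<.006)
    if m.any(): print(nm,m.sum(),cv2.minEnclosingCircle(PP[m][:,:2].astype('float32')*1000),np.median(PP[m][:,2]))
```

```text
[ 0.45860999 -0.06596773  0.15085633] [-0.36845125 -0.09393964  0.34660276] 15.8
bottle 142 ((517.4654541015625, 133.43017578125), 14.5208740234375) 0.10794502365625083
cruc 120 ((600.660888671875, 144.5894775390625), 27.086299896240234) 0.05207559284093394
wA 1762 ((456.5981140136719, -64.37125396728516), 24.375244140625) 0.04464863232455689
```

View pics/w5.png

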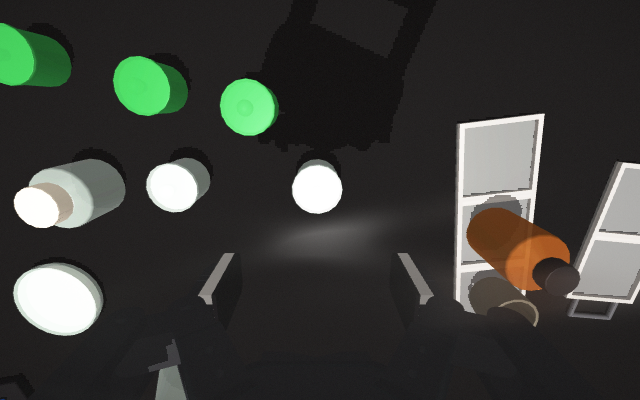

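Call:
{"method": "drive_tool", "body": {
  "series": [
    [[0.001,0,0.03],0,0.065],
    [[0.001,0,0.07],0,0.065],
    [[0.001,0,0.11],0,0.065],
    [[0.001,0,0.13],0,0.065],
    [[0.001,0,0.139],0,0.065],
    [[0.001,0,0.139],0,0.065],
    [[0.001,0,0.139],0,0.035],
    [[0.001,0,0.139],0,0.035],
    [[0.001,0,0.139],0,0.035],
    [[0.001,0,0.139],0,0.035],
    [[0.001,0,0.139],0,0.035],
    [[0.001,0,0.139],0,0.035]
  ],
  "newtons": 25
}}

```text
time_s: 17.1
position: [0.4583, -0.0672, 0.0132]
tool_rot: [[-1.0, -0.001, 0.003], [-0.001, 1.0, -0.001], [-0.003, -0.001, -1.0]]
ft_force: [-0.9, 2.5, 6.7]
grip_width: 0.0461
gripper_force: 25.3
```

Call:
{"method": "drive_tool", "body": {
  "series": [
    [[0,0,-0.003],0,0.035],
    [[0,0,-0.015],0,0.035],
    [[0,0,-0.045],0,0.035],
    [[0,0,-0.075],0,0.035],
    [[0,0,-0.08],0,0.035],
    [[0.003,0.02,-0.08],0,0.035],
    [[0.008,0.06,-0.08],0,0.035],
    [[0.013,0.105,-0.08],0,0.035],
    [[0.018,0.15,-0.08],0,0.035],
    [[0.022,0.18,-0.08],0,0.035],
    [[0.022,0.192,-0.08],0,0.035],
    [[0.022,0.192,-0.08],0,0.035],
    [[0.022,0.192,-0.08],0,0.035],
    [[0.022,0.192,-0.08],0,0.035]
  ]
}}

```text
time_s: 18.5
position: [0.4358, 0.1236, 0.0917]
tool_rot: [[-1.0, 0.001, -0.0], [0.001, 1.0, -0.0], [0.0, -0.0, -1.0]]
ft_force: [-0.1, -0.1, -1.1]
grip_width: 0.0462
gripper_force: 26.0
```

Run:
```python
from h import *
d=cap('wrist','w6.png')
s=env.observe();print(s['position'],s['ft_force'],s['time_s'],s['grip_width'])
```

```text
[0.43573883 0.12364655 0.09171046] [-0.06894864 -0.38249621 -0.11123201] 18.55 0.04564622987290976
```

View pics/w6.png

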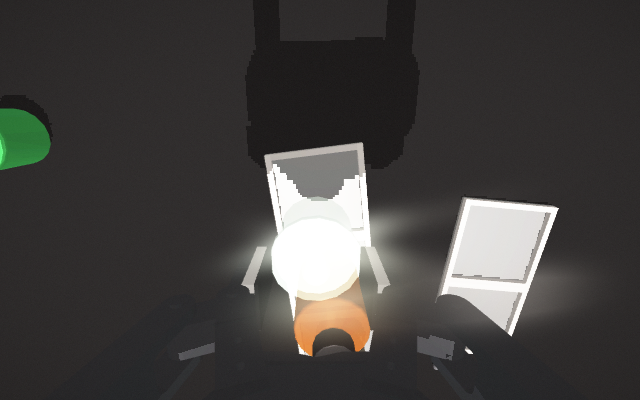

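Call:
{"method": "drive_tool", "body": {
  "series": [
    [[0,0.002,0.015],0,0.035],
    [[0,0.002,0.04],0,0.035],
    [[0,0.002,0.058],0,0.035],
    [[0,0.002,0.067],0,0.035],
    [[0,0.002,0.07],0,0.035],
    [[0,0.002,0.072],0,0.035],
    [[0,0.002,0.074],0,0.035],
    [[0,0.002,0.0755],0,0.035],
    [[0,0.002,0.0765],0,0.035],
    [[0,0.002,0.0765],0,0.035],
    [[0,0.002,0.0765],0,0.035]
  ]
}}

```text
time_s: 19.65
position: [0.4358, 0.1268, 0.0163]
tool_rot: [[-1.0, -0.001, 0.002], [-0.001, 1.0, -0.0], [-0.002, -0.0, -1.0]]
ft_force: [-1.7, -1.2, 8.6]
grip_width: 0.0457
gripper_force: 28.3
```

Call:
{"method": "drive_tool", "body": {
  "series": [
    [[0,0,-0.001],0,0.035],
    [[0,0,-0.001],0,0.065],
    [[0,0,-0.001],0,0.065],
    [[0,0,-0.001],0,0.065],
    [[0,0,-0.001],0,0.065],
    [[0,0,-0.01],0,0.065],
    [[0,0,-0.03],0,0.065],
    [[0,0,-0.07],0,0.065],
    [[0,0,-0.11],0,0.075],
    [[0,0,-0.136],0,0.075],
    [[-0.003,-0.03,-0.136],0,0.075]
  ]
}}

```text
time_s: 20.75
position: [0.4398, 0.0982, 0.1554]
tool_rot: [[-1.0, -0.004, 0.008], [-0.004, 1.0, 0.0], [-0.008, 0.0, -1.0]]
ft_force: [0.2, -0.5, 0.2]
grip_width: 0.0746
gripper_force: 0.0
```

Call:
{"method": "drive_tool", "body": {
  "series": [
    [[-0.027,-0.404,0],0,0.078],
    [[-0.027,-0.404,0],0,0.078],
    [[-0.027,-0.404,0],0,0.078],
    [[-0.027,-0.404,0],0,0.078],
    [[-0.027,-0.404,0],0,0.078],
    [[-0.027,-0.404,0],0,0.078],
    [[-0.027,-0.404,0],0,0.078],
    [[-0.027,-0.404,0],0,0.078],
    [[-0.027,-0.404,0],0,0.078],
    [[-0.027,-0.404,0],0,0.078],
    [[-0.027,-0.404,0],0,0.078],
    [[-0.027,-0.404,0],0,0.078],
    [[-0.027,-0.404,0],0,0.078]
  ]
}}

```text
time_s: 22.05
position: [0.4659, -0.306, 0.1517]
tool_rot: [[-1.0, -0.002, 0.0], [-0.002, 1.0, -0.0], [-0.0, -0.0, -1.0]]
ft_force: [0.3, -1.0, 0.4]
grip_width: 0.078
gripper_force: 0.0
```

Run:
```python
from h import *
s=env.observe();print(s['position'],s['ft_force'],s['time_s'])
d=cap('wrist','w7.png'); P=pts(d)
t=cap('top','t7.png'); Q=pts(t)
for nm,x,y,z0,PP,dd in(('wA',.4355,.126,.047,Q,t),('bottle',.5185,.136,.106,Q,t),('cruc',.6,.147,.053,Q,t),('jar',.465,-.307,.078,P,d),('jar',.465,-.307,.078,Q,t)):
    m=(np.hypot(PP[...,0]-x,PP[...,1]-y)<.05)&(dd['depth']>0)&(abs(PP[...,2]-z0)<.006)
    if m.any(): print(nm,m.sum(),cv2.minEnclosingCircle(PP[m][:,:2].astype('float32')*1000),np.median(PP[m][:,2]))
```

```text
[ 0.46588073 -0.30598952  0.15171707] [ 0.25433456 -1.01960966  0.41688701] 22.05
wA 318 ((435.994140625, 124.03852081298828), 24.442190170288086) 0.04703850903436163
bottle 141 ((517.5225219726562, 133.26373291015625), 14.287368774414062) 0.10775313612151015
cruc 118 ((600.9757080078125, 144.8050537109375), 27.090496063232422) 0.052519850702125954
jar 1477 ((463.6581115722656, -305.4590148925781), 18.88897132873535) 0.07857809304059021
jar 63 ((461.7486877441406, -304.9818115234375), 18.04401969909668) 0.07839046290744031
```

View pics/w7.png

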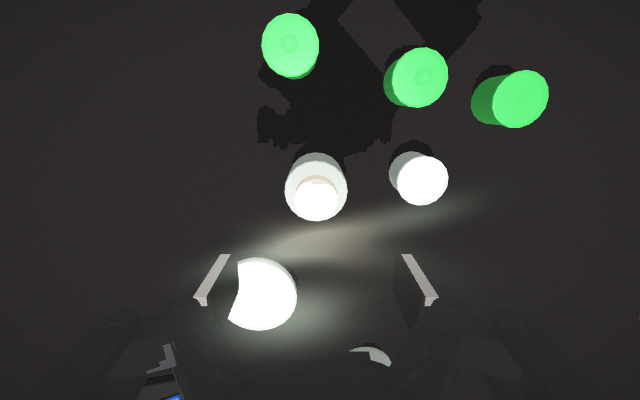

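Call:
{"method": "drive_tool", "body": {
  "series": [
    [[0.001,-0.001,0.03],0,0.078],
    [[0.001,-0.001,0.07],0,0.078],
    [[0.001,-0.001,0.105],0,0.078],
    [[0.001,-0.001,0.125],0,0.078],
    [[0.001,-0.001,0.134],0,0.078],
    [[0.001,-0.001,0.134],0,0.078],
    [[0.001,-0.001,0.134],0,0.045],
    [[0.001,-0.001,0.134],0,0.045],
    [[0.001,-0.001,0.134],0,0.045],
    [[0.001,-0.001,0.134],0,0.045],
    [[0.001,-0.001,0.134],0,0.045],
    [[0.001,-0.001,0.134],0,0.045]
  ],
  "newtons": 28
}}

```text
time_s: 23.35
position: [0.4653, -0.3072, 0.0197]
tool_rot: [[-1.0, -0.001, 0.002], [-0.001, 1.0, 0.001], [-0.002, 0.001, -1.0]]
ft_force: [-0.8, 7.5, 12.7]
grip_width: 0.0556
gripper_force: 26.6
```

Call:
{"method": "drive_tool", "body": {
  "series": [
    [[0,0,-0.003],0,0.045],
    [[0,0,-0.015],0,0.045],
    [[0,0,-0.045],0,0.045],
    [[0,0,-0.085],0,0.045],
    [[0,0,-0.125],0,0.045],
    [[0,0,-0.145],0,0.045],
    [[0,0,-0.145],0,0.045],
    [[-0.003,0.02,-0.145],0,0.045],
    [[-0.01,0.06,-0.145],0,0.045],
    [[-0.018,0.105,-0.145],0,0.045],
    [[-0.026,0.15,-0.145],0,0.045],
    [[-0.034,0.2,-0.145],0,0.045],
    [[-0.043,0.25,-0.145],0,0.045],
    [[-0.051,0.3,-0.145],0,0.045],
    [[-0.06,0.35,-0.145],0,0.045],
    [[-0.068,0.4,-0.145],0,0.045],
    [[-0.077,0.45,-0.145],0,0.045],
    [[-0.085,0.5,-0.145],0,0.045],
    [[-0.093,0.545,-0.145],0,0.045],
    [[-0.099,0.575,-0.145],0,0.045]
  ]
}}

```text
time_s: 25.35
position: [0.5627, 0.27, 0.1611]
tool_rot: [[-1.0, -0.003, -0.002], [-0.003, 1.0, -0.0], [0.002, -0.0, -1.0]]
ft_force: [0.4, -0.3, -1.0]
grip_width: 0.0556
gripper_force: 26.2
```

Call:
{"method": "drive_tool", "body": {
  "series": [
    [[-0.002,0.017,0],0,0.045],
    [[-0.002,0.017,0],0,0.045],
    [[-0.002,0.017,0],0,0.045],
    [[-0.002,0.017,0],0,0.045]
  ]
}}

```text
time_s: 25.75
position: [0.5654, 0.2824, 0.1623]
tool_rot: [[-1.0, 0.001, -0.0], [0.001, 1.0, -0.0], [0.0, -0.0, -1.0]]
ft_force: [-0.1, 0.5, -2.0]
grip_width: 0.0554
gripper_force: 26.2
```

Run:
```python
from h import *
d=cap('wrist','w8.png')
s=env.observe();print(s['position'],s['ft_force'],s['time_s'],s['grip_width'])
```

```text
[0.56546557 0.28239858 0.16243757] [-0.88133541 -0.59908006 -0.94716811] 25.8 0.05554512857317177
```

View pics/w8.png

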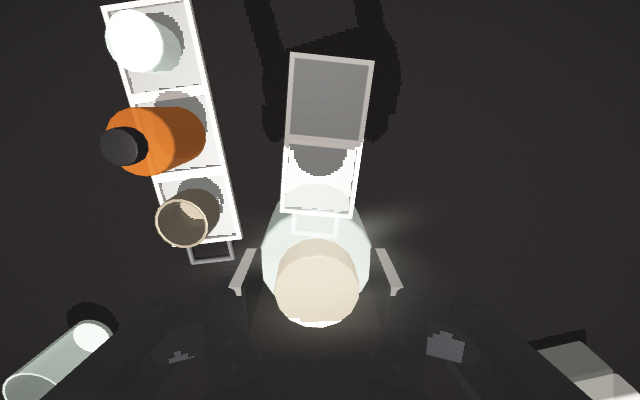

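Call:
{"method": "drive_tool", "body": {
  "series": [
    [[-0.001,0.002,0.02],0,0.045],
    [[-0.001,0.002,0.055],0,0.045],
    [[-0.001,0.002,0.09],0,0.045],
    [[-0.001,0.002,0.115],0,0.045],
    [[-0.001,0.002,0.128],0,0.045],
    [[-0.001,0.002,0.133],0,0.045],
    [[-0.001,0.002,0.136],0,0.045],
    [[-0.001,0.002,0.138],0,0.045],
    [[-0.001,0.002,0.1395],0,0.045],
    [[-0.001,0.002,0.1405],0,0.045],
    [[-0.001,0.002,0.1405],0,0.045],
    [[-0.001,0.002,0.1405],0,0.045]
  ]
}}

```text
time_s: 27.0
position: [0.5669, 0.2859, 0.023]
tool_rot: [[-1.0, -0.001, 0.002], [-0.001, 1.0, 0.0], [-0.002, 0.0, -1.0]]
ft_force: [-1.8, -1.3, 6.6]
grip_width: 0.0555
gripper_force: 28.6
```

Call:
{"method": "drive_tool", "body": {
  "series": [
    [[0,0,-0.001],0,0.045],
    [[0,0,-0.001],0,0.076],
    [[0,0,-0.001],0,0.076],
    [[0,0,-0.001],0,0.076],
    [[0,0,-0.001],0,0.076],
    [[0,0,-0.01],0,0.076],
    [[0,0,-0.03],0,0.076],
    [[0,0,-0.07],0,0.076],
    [[0,0,-0.11],0,0.076],
    [[0,0,-0.134],0,0.075],
    [[0,0,-0.134],0,0.075]
  ]
}}

```text
time_s: 28.1
position: [0.5678, 0.2864, 0.1606]
tool_rot: [[-1.0, -0.001, 0.008], [-0.001, 1.0, 0.002], [-0.008, 0.002, -1.0]]
ft_force: [-0.8, -0.3, -0.6]
grip_width: 0.075
gripper_force: 0.0
```

Call:
{"method": "drive_tool", "body": {
  "series": [
    [[0.109,-0.491,0],0,0.065],
    [[0.109,-0.491,0],0,0.065],
    [[0.109,-0.491,0],0,0.065],
    [[0.109,-0.491,0],0,0.065],
    [[0.109,-0.491,0],0,0.065],
    [[0.109,-0.491,0],0,0.065],
    [[0.109,-0.491,0],0,0.065],
    [[0.109,-0.491,0],0,0.065],
    [[0.109,-0.491,0],0,0.065],
    [[0.109,-0.491,0],0,0.065],
    [[0.109,-0.491,0],0,0.065],
    [[0.109,-0.491,0],0,0.065],
    [[0.109,-0.491,0],0,0.065],
    [[0.109,-0.491,0],0,0.065],
    [[0.109,-0.491,0],0,0.065]
  ]
}}

```text
time_s: 29.6
position: [0.4579, -0.2041, 0.1558]
tool_rot: [[-1.0, -0.003, -0.0], [-0.003, 1.0, 0.0], [0.0, 0.0, -1.0]]
ft_force: [0.6, -0.1, 0.5]
grip_width: 0.0648
gripper_force: 0.0
```

Run:
```python
from h import *
s=env.observe();print(s['position'],s['ft_force'],s['time_s'])
d=cap('wrist'); P=pts(d)
t=cap('top'); Q=pts(t)
for nm,x,y,z0,PP,dd in(('jar',.567,.285,.081,Q,t),('wB',.457,-.205,.044,P,d)):
    m=(np.hypot(PP[...,0]-x,PP[...,1]-y)<.05)&(dd['depth']>0)&(abs(PP[...,2]-z0)<.006)
    if m.any(): print(nm,m.sum(),cv2.minEnclosingCircle(PP[m][:,:2].astype('float32')*1000),np.median(PP[m][:,2]))
```

```text
[ 0.45792381 -0.20405292  0.15584386] [ 0.63692098 -0.12483766  0.49398185] 29.6
jar 225 ((566.006103515625, 282.417236328125), 18.826086044311523) 0.08077135273030872
wB 1719 ((455.5224304199219, -203.51646423339844), 24.53628158569336) 0.04469523355633485
```

Jar is standing at the right height. Now the second weighing bottle (down to TCP about 12 mm).

Call:
{"method": "drive_tool", "body": {
  "series": [
    [[0.001,0,0.03],0,0.065],
    [[0.001,0,0.07],0,0.065],
    [[0.001,0,0.11],0,0.065],
    [[0.001,0,0.135],0,0.065],
    [[0.001,0,0.144],0,0.065],
    [[0.001,0,0.144],0,0.065],
    [[0.001,0,0.144],0,0.035],
    [[0.001,0,0.144],0,0.035],
    [[0.001,0,0.144],0,0.035],
    [[0.001,0,0.144],0,0.035],
    [[0.001,0,0.144],0,0.035],
    [[0.001,0,0.144],0,0.035]
  ],
  "newtons": 25
}}

```text
time_s: 30.9
position: [0.4574, -0.2056, 0.0135]
tool_rot: [[-1.0, -0.001, 0.003], [-0.001, 1.0, -0.002], [-0.003, -0.002, -1.0]]
ft_force: [-1.2, 0.7, 6.4]
grip_width: 0.0457
gripper_force: 25.1
```

Call:
{"method": "drive_tool", "body": {
  "series": [
    [[0,0,-0.003],0,0.035],
    [[0,0,-0.015],0,0.035],
    [[0,0,-0.045],0,0.035],
    [[0,0,-0.085],0,0.035],
    [[0,0,-0.125],0,0.035],
    [[0,0,-0.145],0,0.035],
    [[-0.001,0.02,-0.145],0,0.035],
    [[-0.003,0.06,-0.145],0,0.035],
    [[-0.005,0.105,-0.145],0,0.035],
    [[-0.008,0.15,-0.145],0,0.035],
    [[-0.01,0.2,-0.145],0,0.035],
    [[-0.013,0.25,-0.145],0,0.035],
    [[-0.015,0.3,-0.145],0,0.035],
    [[-0.018,0.35,-0.145],0,0.035],
    [[-0.02,0.4,-0.145],0,0.035],
    [[-0.023,0.445,-0.145],0,0.035],
    [[-0.025,0.48,-0.145],0,0.035],
    [[-0.025,0.499,-0.145],0,0.035],
    [[-0.025,0.499,-0.145],0,0.035],
    [[-0.025,0.499,-0.145],0,0.035]
  ]
}}

```text
time_s: 32.9
position: [0.4813, 0.2936, 0.1574]
tool_rot: [[-1.0, -0.001, 0.001], [-0.001, 1.0, -0.0], [-0.001, -0.0, -1.0]]
ft_force: [-0.8, -0.3, -0.1]
grip_width: 0.035
gripper_force: 0.0
```

Call:
{"method": "drive_tool", "body": {
  "series": [
    [[0,0,0],0,0.035],
    [[0,0,0],0,0.035]
  ]
}}

```text
time_s: 33.1
position: [0.4816, 0.2928, 0.1572]
tool_rot: [[-1.0, 0.001, 0.0], [0.001, 1.0, -0.0], [-0.0, -0.0, -1.0]]
ft_force: [-0.9, -0.7, -0.1]
grip_width: 0.0351
gripper_force: 0.0
```

Run:
```python
from h import *
d=cap('wrist','w9.png')
s=env.observe();print(s['position'],s['ft_force'],s['time_s'],s['grip_width'])
```

```text
[0.48156386 0.29294452 0.15711544] [-0.40489181  0.52432045 -0.53413901] 33.15 0.034791097467429165
```

View pics/w9.png

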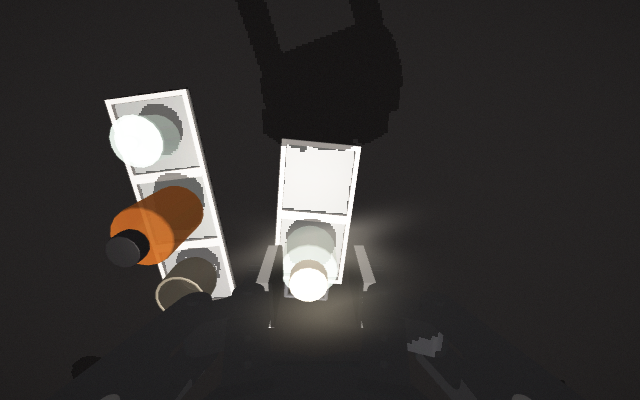

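Run:
```python
from h import *
d=cap('top','t9.png');P=pts(d)
m=((P[...,2]>.012)&(P[...,2]<.13)&(d['depth']>0)&(P[...,0]<.9)).astype('uint8')
n,l,s,c=cv2.connectedComponentsWithStats(m)
for i in range(1,n):
    if s[i,4]>60:
        q=P[l==i]; print('px',c[i].round(),s[i,4],'z %.3f'%np.percentile(q[:,2],95),q[:,:2].min(0).round(3),q[:,:2].max(0).round(3))
```

```text
px [45. 83.] 2479 z 0.083 [0.792 0.558] [0.9   0.673]
px [511. 105.] 3112 z 0.018 [ 0.737 -0.664] [ 0.9   -0.439]
px [307. 108.] 658 z 0.091 [ 0.752 -0.055] [0.82  0.011]
px [395. 136.] 769 z 0.117 [ 0.695 -0.277] [ 0.765 -0.203]
px [635. 167.] 191 z 0.040 [ 0.619 -0.865] [ 0.686 -0.842]
px [449. 188.] 1162 z 0.021 [ 0.559 -0.426] [ 0.654 -0.33 ]
px [236. 186.] 270 z 0.055 [0.574 0.118] [0.626 0.17 ]
px [178. 200.] 639 z 0.082 [0.537 0.253] [0.596 0.321]
px [239. 221.] 598 z 0.109 [0.489 0.104] [0.547 0.162]
px [384. 247.] 361 z 0.056 [ 0.435 -0.232] [ 0.482 -0.184]
px [243. 256.] 367 z 0.060 [0.413 0.1  ] [0.459 0.149]
px [352. 279.] 361 z 0.058 [ 0.36  -0.153] [ 0.408 -0.106]
px [390. 287.] 383 z 0.057 [ 0.342 -0.243] [ 0.39  -0.195]
px [437. 298.] 415 z 0.057 [ 0.317 -0.354] [ 0.365 -0.306]
```

View pics/t9.png

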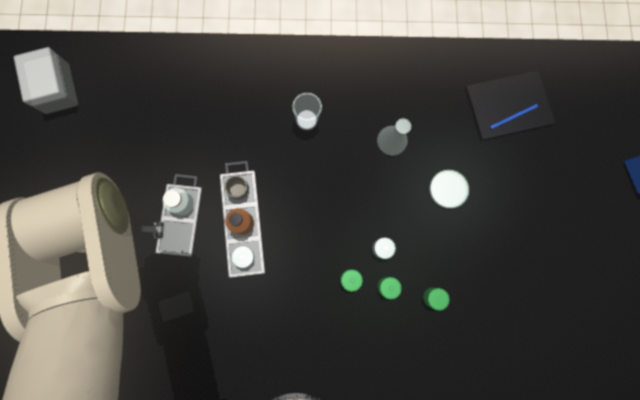

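Call:
{"method": "drive_tool", "body": {
  "series": [
    [[0.024,-0.5,0],0,0.065],
    [[0.024,-0.5,0],0,0.065],
    [[0.024,-0.5,0],0,0.065],
    [[0.024,-0.5,0],0,0.065],
    [[0.024,-0.5,0],0,0.065],
    [[0.024,-0.5,0],0,0.065],
    [[0.024,-0.5,0],0,0.065],
    [[0.024,-0.5,0],0,0.065],
    [[0.024,-0.5,0],0,0.065],
    [[0.024,-0.5,0],0,0.065],
    [[0.024,-0.5,0],0,0.065],
    [[0.024,-0.5,0],0,0.065],
    [[0.024,-0.5,0],0,0.065],
    [[0.024,-0.5,0],0,0.065]
  ]
}}

```text
time_s: 34.6
position: [0.4577, -0.2051, 0.157]
tool_rot: [[-1.0, -0.002, 0.0], [-0.002, 1.0, 0.0], [-0.0, 0.0, -1.0]]
ft_force: [-0.8, 0.6, 0.4]
grip_width: 0.065
gripper_force: 0.0
```

Run:
```python
from h import *
s=env.observe();print(s['position'],s['ft_force'],s['time_s'])
d=cap('wrist','w10.png'); P=pts(d)
m=(np.hypot(P[...,0]-.458,P[...,1]+.206)<.05)&(d['depth']>0)&(abs(P[...,2]-.044)<.006)
print(m.sum(),cv2.minEnclosingCircle(P[m][:,:2].astype('float32')*1000),np.median(P[m][:,2]))
```

```text
[ 0.45767783 -0.20507232  0.15698521] [-0.83263877  0.63407696  0.38998096] 34.6
1700 ((456.12493896484375, -205.4382781982422), 24.367042541503906) 0.044677815208195526
```

View pics/w10.png

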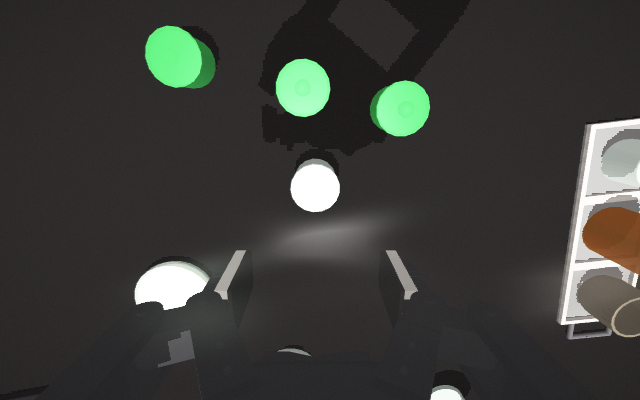

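Call:
{"method": "drive_tool", "body": {
  "series": [
    [[0,-0.001,0.03],0,0.065],
    [[0,-0.001,0.07],0,0.065],
    [[0,-0.001,0.11],0,0.065],
    [[0,-0.001,0.135],0,0.065],
    [[0,-0.001,0.145],0,0.065],
    [[0,-0.001,0.145],0,0.065],
    [[0,-0.001,0.145],0,0.035],
    [[0,-0.001,0.145],0,0.035],
    [[0,-0.001,0.145],0,0.035],
    [[0,-0.001,0.145],0,0.035],
    [[0,-0.001,0.145],0,0.035],
    [[0,-0.001,0.145],0,0.035]
  ],
  "newtons": 60
}}

```text
time_s: 35.85
position: [0.4605, -0.2093, 0.0162]
tool_rot: [[-1.0, -0.001, 0.008], [-0.001, 1.0, -0.007], [-0.008, -0.007, -1.0]]
ft_force: [-2.4, 1.6, 25.0]
grip_width: 0.0351
gripper_force: 12.4
```

Call:
{"method": "drive_tool", "body": {
  "series": [
    [[0,0,-0.002],0,0.035],
    [[0,0,-0.005],0,0.035],
    [[0,0,-0.009],0,0.035],
    [[0,0,-0.012],0,0.035],
    [[0,0,-0.012],0,0.035]
  ]
}}

```text
time_s: 36.35
position: [0.4579, -0.2073, 0.0244]
tool_rot: [[-1.0, -0.001, 0.001], [-0.001, 1.0, -0.001], [-0.001, -0.001, -1.0]]
ft_force: [-0.8, 0.5, -0.4]
grip_width: 0.0351
gripper_force: 0.0
```

Run:
```python
from h import *
d=cap('wrist','w11.png'); t=cap('scene','s11.png')
a=d['img'][:,:,::-1]; x,y=proj(t,[[.457,-.206,.03]])[0].astype(int)
b=cv2.resize(t['img'][max(0,y-60):y+60,max(0,x-80):x+80,::-1],(480,360)); a=cv2.resize(a,(480,300))
cv2.imwrite('pics/c11.png',np.vstack([a,b])[:600])
P=pts(d)
m=(np.hypot(P[...,0]-.458,P[...,1]+.206)<.06)&(d['depth']>0)&(P[...,2]>.01)&(P[...,2]<.07)
q=P[m];print(len(q),q.min(0),q.max(0),np.percentile(q[:,2],[25,50,75,95]))
print((x,y))
```

```text
6693 [ 0.43160381 -0.23817973  0.01000039] [ 0.48045498 -0.17597093  0.06999839] [0.04413623 0.04478262 0.04569884 0.06558401]
(np.int64(234), np.int64(178))
```

View pics/c11.png

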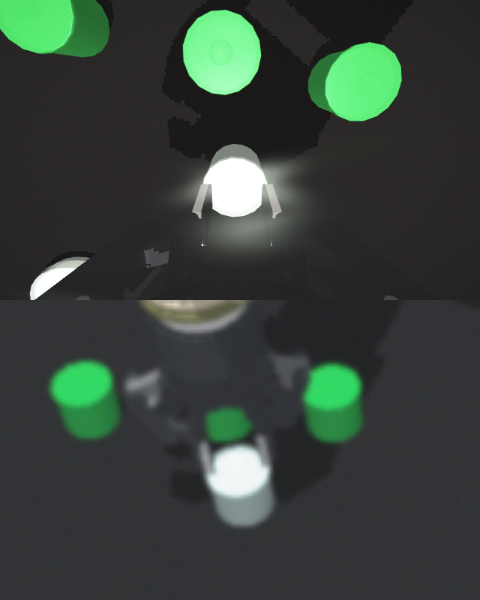

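Run:
```python
from h import *
for n,f in(('wrist','w11'),('scene','s11')):
    d=dict(np.load(f'pics/{f}.npz'));P=pts(d)
    ok=(d['depth']>0)&(np.hypot(P[...,0]-.458,P[...,1]+.206)<.06)
    print(n)
    for lo,hi in((.012,.025),(.025,.038),(.038,.043),(.043,.05),(.05,.056),(.056,.066),(.066,.08),(.08,.1)):
        q=P[ok&(P[...,2]>lo)&(P[...,2]<hi)]
        if len(q): print(lo,len(q),'x',(q[:,0].min()*1e3).round(),(q[:,0].max()*1e3).round(),'y',np.percentile(q[:,1]*1e3,[0,10,30,50,70,90,100]).round())
s=env.observe();print(s['position'],s['grip_width'])
```

```text
wrist
0.012 381 x 433.0 452.0 y [-230. -224. -216. -208. -200. -193. -186.]
0.025 347 x 433.0 447.0 y [-228. -222. -215. -208. -202. -194. -188.]
0.038 113 x 432.0 478.0 y [-231. -225. -216. -207. -201. -192. -186.]
0.043 4335 x 432.0 480.0 y [-232. -223. -216. -207. -200. -192. -185.]
0.05 162 x 447.0 460.0 y [-230. -224. -212. -209. -205. -190. -183.]
0.056 996 x 446.0 469.0 y [-238. -229. -214. -208. -203. -185. -176.]
0.066 1186 x 446.0 468.0 y [-238. -235. -226. -190. -188. -179. -176.]
0.08 2592 x 443.0 469.0 y [-255. -236. -226. -190. -187. -178. -158.]
scene
0.012 63 x 456.0 480.0 y [-229. -225. -216. -206. -199. -190. -186.]
0.025 65 x 461.0 481.0 y [-230. -224. -214. -205. -197. -190. -187.]
0.038 45 x 434.0 481.0 y [-232. -224. -218. -207. -200. -193. -185.]
0.043 177 x 434.0 483.0 y [-230. -223. -217. -208. -200. -193. -186.]
0.05 10 x 458.0 463.0 y [-214. -213. -211. -209. -206. -203. -203.]
0.056 49 x 447.0 471.0 y [-237. -231. -225. -211. -205. -184. -176.]
0.066 50 x 448.0 471.0 y [-238. -235. -229. -207. -183. -178. -176.]
0.08 87 x 447.0 473.0 y [-253. -238. -230. -225. -184. -177. -161.]
[ 0.45763679 -0.20721015  0.0238405 ] 0.03486777520782275
```

Run:
```python
from h import *
for f,x,y,z in(('w10',.4577,-.205,.157),('w9',.4815,.293,.157),('w1',.597,-.188,.154),('w6',.4357,.1236,.0917),('w3',.6018,.147,.0195)):
    d=dict(np.load(f'pics/{f}.npz'));P=pts(d)
    dy=abs(P[...,1]-y)
    m=(d['depth']>0)&(abs(P[...,0]-x)<.03)&(dy<.065)&(dy>.014)&(P[...,2]>z-.01)&(P[...,2]<z+.1)
    q=P[m]; 
    if len(q)==0: print(f,0);continue
    print(f,len(q),'rel z pct',np.percentile(q[:,2]-z,[0,1,5,10,25,50]).round(4))
    k=q[q[:,2]<np.percentile(q[:,2],20)]; print('  low pts dx',np.percentile(k[:,0]-x,[5,95]).round(3),'dy',np.percentile(abs(k[:,1]-y),[5,95]).round(3))
```

```text
w10 18054 rel z pct [0.0334 0.0387 0.0472 0.0555 0.0769 0.0875]
  low pts dx [-0.012  0.008] dy [0.032 0.045]
w9 17975 rel z pct [0.0287 0.0352 0.0458 0.056  0.0763 0.0847]
  low pts dx [-0.012  0.008] dy [0.017 0.03 ]
w1 17034 rel z pct [0.0355 0.0408 0.0483 0.0557 0.0737 0.089 ]
  low pts dx [-0.012  0.008] dy [0.037 0.05 ]
w6 20101 rel z pct [-0.01    0.0129  0.031   0.0322  0.0666  0.0842]
  low pts dx [-0.017  0.01 ] dy [0.015 0.034]
w3 21713 rel z pct [-0.01   -0.0068  0.0114  0.0284  0.0554  0.084 ]
  low pts dx [-0.023  0.016] dy [0.015 0.032]
```

Call:
{"method": "drive_tool", "body": {
  "series": [
    [[0.001,0,0],0,0.07],
    [[0.001,0,0],0,0.07],
    [[0.001,0,0],0,0.07],
    [[0.001,0,0],0,0.07],
    [[0.001,0,0.008],0,0.07],
    [[0.001,0,0.016],0,0.07],
    [[0.001,0,0.02],0,0.07],
    [[0.001,0,0.022],0,0.07],
    [[0.001,0,0.022],0,0.07]
  ],
  "newtons": 30
}}

```text
time_s: 37.35
position: [0.4565, -0.2071, 0.0014]
tool_rot: [[-1.0, -0.001, -0.001], [-0.001, 1.0, 0.0], [0.001, 0.0, -1.0]]
ft_force: [-0.1, -0.0, -0.3]
grip_width: 0.0698
gripper_force: 0.0
```

Run:
```python
from h import *
s=env.observe();x,y,z=s['position'];print(s['position'],s['ft_force'],s['grip_width'])
d=cap('wrist'); P=pts(d); dy=abs(P[...,1]-y)
m=(d['depth']>0)&(abs(P[...,0]-x)<.02)&(dy<.065)&(dy>.03)&(P[...,2]>.008)&(P[...,2]<.1)
q=P[m]; print(len(q),np.percentile(q[:,2],[0,1,5,10]).round(4),'y',np.sort(np.percentile(q[:,1],[1,99])))
```

```text
[ 0.45650918 -0.20710349  0.00144064] [-0.07910019 -0.02219258 -0.32726015] 0.0697676158941868
16480 [0.0365 0.0413 0.0489 0.0566] y [-0.27080395 -0.14331187]
```

Call:
{"method": "drive_tool", "body": {
  "series": [
    [[0,0,0.005],0,0.07],
    [[0,0,0.01],0,0.07],
    [[0,0,0.014],0,0.07],
    [[0,0,0.015],0,0.07],
    [[0,0,0.015],0,0.07],
    [[0,0,0.015],0,0.035],
    [[0,0,0.015],0,0.035],
    [[0,0,0.015],0,0.035],
    [[0,0,0.015],0,0.035],
    [[0,0,0.015],0,0.035],
    [[0,0,0.015],0,0.035],
    [[0,0,0.015],0,0.035]
  ],
  "newtons": 35
}}

```text
time_s: 38.6
position: [0.4568, -0.2073, -0.0128]
tool_rot: [[-1.0, -0.001, 0.001], [-0.001, 1.0, -0.0], [-0.001, -0.0, -1.0]]
ft_force: [-1.4, -0.1, 5.5]
grip_width: 0.0475
gripper_force: 35.3
```

Call:
{"method": "drive_tool", "body": {
  "series": [
    [[0,0,-0.002],0,0.035],
    [[0,0,-0.006],0,0.035],
    [[0,0,-0.01],0,0.035],
    [[0,0,-0.015],0,0.035],
    [[0,0,-0.015],0,0.035],
    [[0,0,-0.015],0,0.035]
  ]
}}

```text
time_s: 39.2
position: [0.4567, -0.2072, 0.002]
tool_rot: [[-1.0, -0.001, 0.0], [-0.001, 1.0, -0.0], [-0.0, -0.0, -1.0]]
ft_force: [-0.4, 0.2, -0.4]
grip_width: 0.0471
gripper_force: 36.0
```

Call:
{"method": "drive_tool", "body": {
  "series": [
    [[0,0,-0.01],0,0.035],
    [[0,0,-0.035],0,0.035],
    [[0,0,-0.065],0,0.035],
    [[0,0,-0.095],0,0.035],
    [[0,0,-0.115],0,0.035],
    [[0,0.005,-0.125],0,0.035],
    [[-0.001,0.02,-0.13],0,0.035],
    [[-0.003,0.05,-0.13],0,0.035],
    [[-0.005,0.09,-0.13],0,0.035],
    [[-0.008,0.135,-0.13],0,0.035],
    [[-0.01,0.18,-0.13],0,0.035],
    [[-0.013,0.225,-0.13],0,0.035],
    [[-0.015,0.27,-0.13],0,0.035],
    [[-0.018,0.315,-0.13],0,0.035],
    [[-0.02,0.36,-0.13],0,0.035],
    [[-0.022,0.405,-0.13],0,0.035],
    [[-0.024,0.445,-0.13],0,0.035],
    [[-0.025,0.475,-0.13],0,0.035],
    [[-0.026,0.493,-0.13],0,0.035],
    [[-0.026,0.501,-0.13],0,0.035]
  ]
}}

```text
time_s: 41.2
position: [0.4808, 0.2959, 0.1307]
tool_rot: [[-1.0, -0.003, -0.002], [-0.003, 1.0, -0.001], [0.002, -0.001, -1.0]]
ft_force: [-0.5, 0.9, -0.6]
grip_width: 0.0471
gripper_force: 36.2
```

Call:
{"method": "drive_tool", "body": {
  "series": [
    [[0,0,0],0,0.035],
    [[0,0,0],0,0.035],
    [[0,0,0.02],0,0.035],
    [[0,0,0.05],0,0.035],
    [[0,0,0.07],0,0.035],
    [[0,0,0.08],0,0.035],
    [[0,0,0.08],0,0.035],
    [[0,0,0.08],0,0.035]
  ]
}}

```text
time_s: 42.0
position: [0.4829, 0.2936, 0.0527]
tool_rot: [[-1.0, 0.0, 0.001], [0.0, 1.0, 0.0], [-0.001, 0.0, -1.0]]
ft_force: [-0.0, -0.2, 0.3]
grip_width: 0.0471
gripper_force: 36.2
```

Run:
```python
from h import *
d=cap('wrist','w12.png');P=pts(d)
s=env.observe();print(s['position'],s['ft_force'],s['time_s'],s['grip_width'])
x,y,z=s['position']
m=(np.hypot(P[...,0]-x,P[...,1]-y)<.03)&(d['depth']>0)&(abs(P[...,2]-(z+.0128+.044))<.008)
print(m.sum(),cv2.minEnclosingCircle(P[m][:,:2].astype('float32')*1000),np.median(P[m][:,2]))
```

```text
[0.48304205 0.2937673  0.05295855] [ 0.5587927   0.75757161 -0.81305977] 42.05 0.04718201807308369
8378 ((478.4934387207031, 293.7173156738281), 28.546459197998047) 0.11003624503512113
```

View pics/w12.png

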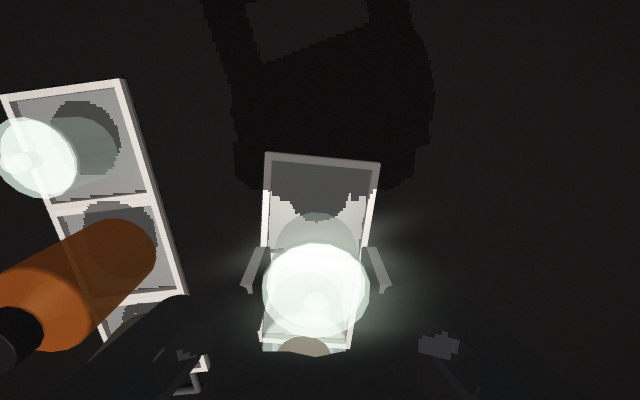

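Call:
{"method": "drive_tool", "body": {
  "series": [
    [[0,0,0.015],0,0.035],
    [[0,0,0.035],0,0.035],
    [[0,0,0.048],0,0.035],
    [[0,0,0.055],0,0.035],
    [[0,0,0.058],0,0.035],
    [[0,0,0.06],0,0.035],
    [[0,0,0.0615],0,0.035],
    [[0,0,0.0625],0,0.035],
    [[0,0,0.0635],0,0.035],
    [[0,0,0.0635],0,0.035],
    [[0,0,0.0635],0,0.035]
  ]
}}

```text
time_s: 43.15
position: [0.4828, 0.294, -0.0098]
tool_rot: [[-1.0, -0.001, 0.002], [-0.001, 1.0, 0.001], [-0.002, 0.001, -1.0]]
ft_force: [-4.1, -2.1, 12.9]
grip_width: 0.0476
gripper_force: 36.8
```

Call:
{"method": "drive_tool", "body": {
  "series": [
    [[0,0,-0.001],0,0.035],
    [[0,0,-0.0015],0,0.035],
    [[0,0,-0.0015],0,0.066],
    [[0,0,-0.0015],0,0.066],
    [[0,0,-0.0015],0,0.066],
    [[0,0,-0.0015],0,0.066],
    [[0,0,-0.01],0,0.066],
    [[0,0,-0.03],0,0.066],
    [[0,0,-0.07],0,0.066],
    [[0,0,-0.11],0,0.066],
    [[0,0,-0.15],0,0.066],
    [[0,0,-0.18],0,0.066],
    [[0,0,-0.18],0,0.066],
    [[0,0,-0.18],0,0.066],
    [[0,0,-0.18],0,0.066]
  ]
}}

```text
time_s: 44.65
position: [0.4817, 0.2936, 0.1673]
tool_rot: [[-1.0, -0.001, -0.002], [-0.001, 1.0, -0.001], [0.002, -0.001, -1.0]]
ft_force: [-0.8, 0.2, -0.6]
grip_width: 0.0661
gripper_force: 0.0
```

Run:
```python
from h import *
s=env.observe();print(s['position'],s['ft_force'],s['time_s'],s['qvel'])
d=cap('wrist','w13.png'); t=cap('scene','s13.png')
x,y=proj(t,[[.52,.2,.03]])[0].astype(int)
b=cv2.resize(t['img'][max(0,y-70):y+70,x-100:x+100,::-1],(480,336)); cv2.imwrite('pics/c13.png',np.vstack([cv2.resize(d['img'][:,:,::-1],(480,260)),b]))
for D in(d,t):
  P=pts(D)
  for nm,x,y,z0 in(('wB',.483,.293,.047),('jar',.566,.284,.081),('wA',.435,.125,.047),('bot',.518,.135,.108),('cru',.6,.146,.053),('beaker',.786,-.022,.09),('dish',.606,-.378,.018)):
    m=(np.hypot(P[...,0]-x,P[...,1]-y)<.055)&(D['depth']>0)&(abs(P[...,2]-z0)<.004)
    if m.any(): print(nm,m.sum(),np.round(cv2.minEnclosingCircle(P[m][:,:2].astype('float32')*1000)[0]),np.median(P[m][:,2]))
```

```text
[0.48171575 0.29359234 0.16729028] [-0.80924388  0.21188651 -0.60200131] 44.65 [-0.07079386  0.5968703   0.06649025 -0.00533288  0.05433573  0.01954142]
wB 1670 [498. 292.] 0.047642281724326066
jar 1050 [565. 286.] 0.0815475227032851
wA 1932 [450. 129.] 0.0476516774576352
bot 898 [516. 136.] 0.108472996318029
cru 392 [599. 147.] 0.05283412284102729
wB 215 [483. 294.] 0.04743022225458629
jar 179 [565. 286.] 0.0811304862724405
wA 207 [435. 128.] 0.04756319088382202
bot 106 [517. 135.] 0.10840937727175394
cru 136 [586. 144.] 0.0527465906999864
beaker 208 [784. -20.] 0.08979824157286248
dish 1340 [ 605. -377.] 0.018535850318042904
```

View pics/c13.png

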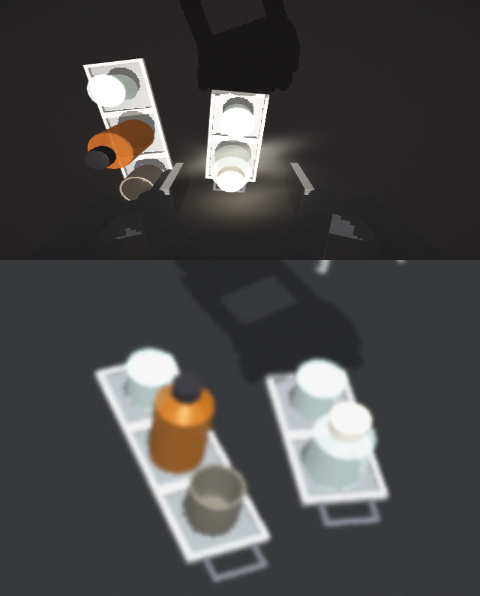

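All five pieces stand upright in their pockets at floor height (measured tops 3 mm above bench height), with the gripper clear; the bystanders have not moved.

```bash
python3 -c "
from rig import env
print(env.close_job())"
```

```text
the job is handed in; nothing more can be done
None
```

Both oven kits are made up and the job is handed in: all five pieces stand upright on their pocket floors and the bystanders are unmoved, though the last weighing bottle slipped from the grip before a regrasp held it and it was set down properly.

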